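# Pack up the tile cutter

### The job

Pack up the tile cutter for the day: with light pushes of the fingertips, swing both of its side support arms in flat against the base, and push the carriage along its rails fully home against the end bracket farthest from the robot. Do not work the carriage's lever, and leave the strip of tile on the bed and the tiles and tools around the cutter lying where they are.

Things in the scene. Friction and masses are not known exactly. Their poses are not given: they have to be found in the camera images.
- cutter: Manual tile cutter, fixed to the bench: base 500 (x) x 180 mm (y), bed top 30 mm up, grey end brackets 100 mm wide and 105 mm high with inner faces at x = -215 and +215 mm, two steel rails between them along x (14 mm thick, y = +/-22 mm, tops 92 mm up). Origin: centre of its underside, at the bench; x runs along the rails away from the robot, y left, z up.
- wing_left (a joint): Left support arm: aluminium bar 22 mm wide, 16 mm high (14 to 30 mm above the bench), on an upright pivot at cutter x = -90, y = +105 mm, reaching 181 mm beyond it, black end cap. Value in rad: 0 folded, along the base, pointing to cutter +x, on its stop; grows as the free end swings out to the left, to 1.5 (square to the base). Stays where left; 1 to 2 N near the free end moves it.
- wing_right (a joint): Right support arm, mirror image of the left one: pivot at cutter x = -90, y = -105 mm. Value in rad: 0 folded along the base on its stop; grows as the free end swings out to the right, to 1.5.
- wing_left_push (a point): Point on the left arm's outer side (it looks away from the base when folded, to the robot when swung out), 140 mm from the pivot, 22 mm above the bench. Its x axis points along the arm to the free end; its y axis points out of that side.
- wing_right_push (a point): The same point on the right arm's outer side, 140 mm from the pivot, 22 mm above the bench. Its x axis points along the arm to the free end; its y axis points inwards, so out of that outer side is -y.
- carriage (a joint): The cutter's carriage: grey block 100 long (x) x 75 wide x 55 mm high (70 to 125 mm above the bench) on the two rails. Value in m: its distance from home, 0 when against the far end bracket (cutter +x), up to 0.33 at the robot's end. Slides with about 2 N of friction and stays where it is left.
- carriage_face (a point): Point on the carriage's flat rear face, the one that looks to the robot's end (cutter -x): middle of its width, 112.5 mm above the bench (12.5 mm under the block's top, 20.5 mm over the rails' tops). Axes as the cutter's.
- lever (a joint): Scoring lever on the carriage: steel rod with black rubber grip, pivoted 147 mm above the bench, 70 mm ahead of the carriage's rear face, on the middle line. Value in rad: 0 at rest, leaning 30 degrees forward (to cutter +x) on its stop, top about 300 mm above the bench, held by a light spring; grows as it is pulled back towards the robot.
- offcut: Strip of patterned tile, 150 x 55 x 9 mm, lying loose on the right half of the cutter's bed. Origin: centre of its underside.
- tile_a: Patterned tile 150 x 150 x 9 mm lying flat on the bench to one side, outside the sweep of the support arm there. Origin: centre of its underside.
- tile_b: A like tile, 150 x 150 x 9 mm, flat on the bench on the robot's side of one support arm. Origin: centre of its underside.
- square: Small aluminium try square, about 100 x 152 mm and 14 mm high, flat on the bench on the robot's side of the other support arm. Origin: within 16 mm of the middle of that outline, at the bench.
- mallet: Rubber mallet lying on the bench to the other side, outside the sweep of the arm there: black head 56 mm thick and 85 mm wide at its +x end, wooden handle 25 mm thick, about 280 mm long in all. Origin: near the middle of its length, at the bench.
- scribe: Chrome tile scribe lying on the bench beyond one support arm, beside the far end of the cutter, 144 mm long (x), 14 mm wide, 14 mm high. Origin: near its middle, at the bench.
- tub: Lidded round tub of tile spacers, 72 mm across and 55 mm high, standing beyond the other support arm. Origin: centre of its underside.

How it is judged:
By the outcome, as a careful person would: the job done as asked, in the order asked, and still so for the second after the job is handed in, with the robot touching nothing.
It also fails if it takes over 72 s, if anything falls off the work surface, if the arm or the gripper's body presses on something with over 40 N, if the wrist force passes 120 N, or if a joint passes its speed limit or range.

### The arm

A 7-joint arm with a two-finger parallel gripper is mounted at the origin on the work surface. World frame = base frame: x ahead of the robot, y to its left, z up, the work surface at z = 0. Lengths are in m, angles in rad, forces in N, time in s.
With the tool pointing down it reaches from about 0.425 to 0.8 m from the base axis. Payload 8.3 kg.
Tool frame: the origin (TCP) lies on the centre line of the jaws, within the pads' length; the fingertips stand 8 mm ahead of it and the grasp point (between the pads) lies 11 mm behind it; z points along the fingers, y is the line along which they close (so a half turn about z gives the same grasp; the last joint's range is limited). The gripper opens to 85 mm and grips with 20 to 120 N. Pads are 22 mm wide; open, the fingers measure 114 mm over their backs; the gripper's body (76 mm by 85 mm) begins 54 mm behind the grasp point. The pads swing forward as they close: fully open they stand 13 mm farther back than shut.
Start: joints at [1.233, 0.383, 0.016, 1.37, -0.006, 1.388, -0.046], TCP at [0.17, -0.602, 0.239] pointing down, gripper open.
Joint ranges: [-2.95, 2.95], [-0.25, 2.06], [-1.52, 1.56], [0.18, 2.33], [-1.44, 4.58], [0.02, 2.06], [-3.01, 3.01]. Speed limits (rad/s): [2.39, 2.39, 3.01, 3.01, 3.14, 3.14, 3.14].

### API

Orientations are given as [roll, pitch, yaw] about the fixed x, y, z axes, in that order (R = Rz(yaw) Ry(pitch) Rx(roll)).
In Python, from station import manip, cams gives the robot as it stands. The module is installed in compiled form; this text tells all that it offers.
- The arm moves only by the tool servo_tool, never from a script. Its argument "increments" is one flat list of numbers, 4 for each row, row after row: the shift along the tool's x, y, z each as a share of 0.75 m, from -1 to 1, then the turn about the tool's z as a share of 2 rad, from -1 to 1. In form: [tx, ty, tz, twist, tx, ty, tz, twist, ...]. A call has 1 to 5 rows; each row is the pose to reach, as a shift and turn from the pose commanded when the call began, along the tool's axes at that moment; what a row does not reach only later rows make up. A row lasts 1/10 s, in which the tool goes at most 50 mm and 8.59 degrees, less where a joint would pass 70% of its speed; a pose out of reach is approached as far as the arm can. A call with a number of a shift or a turn outside -1 to 1 is refused whole. A call with a gripper value outside its range is refused whole. "gripper" is the opening in per cent of the stroke, from 0 (shut) to 100 (fully open), set as the call begins (left out, the last holds). The fingers move at their own pace and stop on an object; "grip_force" is the grip in N (left out, the last holds). Time passes only in rows, so rows that repeat a pose let the fingers close. It gives the time, the measured TCP pose, the force, the opening and the grip force at its end, in the units of the state.
- manip.observe(): the state, without advancing time (a new reading comes with each control period).
- cams.read_camera(name): name is "side" or "top" or "wrist"; returns (picture, depth): 420x560x3 uint8, red, green, blue; 420x560 float32, m along the optical axis (not along the pixel's ray), 0 where there is no reading.
- cams.camera_model(name): a dict with "fx", "fy", "cx", "cy" (pixels), "dist_coeffs" ([k1, k2, p1, p2, k3] as OpenCV has them; the pictures are not rectified), "pose" (4x4, takes a point from camera to world coordinates). Camera axes: x right, y up, looking along -z (the intrinsics and any distortion apply to the point x, -y, -z); pixel columns grow to the right and rows downward; lengths in m; the calibration is good to about 2 mm. A picture is of the moment at which its call begins: read the wrist's pose just before it. camera_model takes no time and is no camera call; for the wrist camera it gives the pose at the moment of the call.
- manip.finish_job(): hands the job in; it is judged then, once.
The state is a dict: "clock": time; "joints": joint angles; "qd": joint speeds; "tau": joint torques, N m; "eef_pos": TCP position; "ee_rot": TCP orientation; "contact_force": force on the tool from outside, world axes, zero at the start; "wrist_torque": the same for the moment, N m; "gripper_width": finger opening in m; "finger_force": force on a finger pad.
Only numpy, scipy, OpenCV 4.12 (cv2) and the standard library are available. Lean on these libraries where they do the work, as an engineer would, in place of code of your own. Each camera call takes 0.05 s, during which the arm holds its last target. There are 200 camera calls.

## Working session

There is one attempt and no reset: what is moved stays moved. The work goes in short steps, Python scripts to look and compute and a tool call to move; the robot and the scene stay as the last step left them, time stands still between calls to the robot, and variables do not carry over. Pictures are saved under pics/ and viewed, at most 10 in all, crops included, and the job is handed in when it is done.

Besides the shell and the picture viewer there is one more tool, called as name(argument=value, ...) on one line, values as JSON. servo_tool: Moves the arm, as the interface text tells. Shift numbers are shares of 0.75 m and turn numbers shares of 2 rad, none past 1 either way. Its arguments: {"type":"object","properties":{"increments":{"type":"array"},"gripper":{"type":"number"},"grip_force":{"type":"number"}},"required":["increments"]}

```bash
mkdir -p pics
cat > h.py <<'E'
import numpy as np, cv2
from station import manip, cams
def cloud(name):
    m=cams.camera_model(name); im,d=cams.read_camera(name)
    K=np.array([[m['fx'],0,m['cx']],[0,m['fy'],m['cy']],[0,0,1]])
    h,w=d.shape; uv=np.mgrid[0:h,0:w][::-1].reshape(2,-1).T.astype(np.float64)
    n=cv2.undistortPoints(uv[:,None],K,np.array(m['dist_coeffs'],float))[:,0]
    z=d.reshape(-1,1); c=np.hstack([n[:,:1]*z,-n[:,1:]*z,-z])
    T=np.array(m['pose']); P=c@T[:3,:3].T+T[:3,3]; P[z[:,0]==0]=np.nan
    return im,P.reshape(h,w,3)
E
python3 - <<'E'
from h import *
o=manip.observe(); print({k:np.round(o[k],3) for k in('clock','eef_pos','ee_rot','contact_force','gripper_width')})
im,P=cloud('top'); np.savez('top.npz',im=im,P=P); cv2.imwrite('pics/top.png',im[...,::-1])
im,P=cloud('side'); np.savez('side.npz',im=im,P=P); cv2.imwrite('pics/side.png',im[...,::-1])
for n in('top','side'): print(np.round(cams.camera_model(n)['pose'],2))
E
```

```text
{'clock': np.float64(0.0), 'eef_pos': array([ 0.17 , -0.601,  0.238]), 'ee_rot': array([-3.14 ,  0.   ,  0.275]), 'contact_force': array([-0.334, -0.647,  0.211]), 'gripper_width': np.float64(0.085)}
[[-0.02  0.99 -0.11  0.41]
 [-1.   -0.02  0.01  0.03]
 [ 0.01  0.11  0.99  1.23]
 [ 0.    0.    0.    1.  ]]
[[ 1.    0.05 -0.06  0.46]
 [-0.08  0.51 -0.85 -1.1 ]
 [-0.01  0.86  0.52  0.81]
 [ 0.    0.    0.    1.  ]]
```

View pics/top.png

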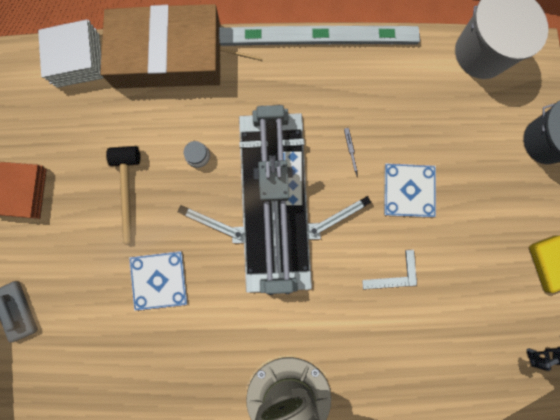

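View pics/side.png

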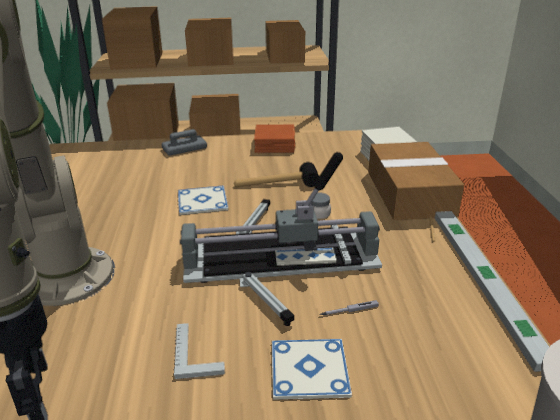

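The top view shows the cutter's brackets at about (270,115) and (277,285), and the carriage at (273,180). The left wing runs (238,237)→(182,209) and the right wing (313,233)→(368,201). The tub is at (196,154), the scribe at (351,150), tile_b at (158,281) and the square at (405,275). The side view agrees, with the lever leaning forward.

Run:
```python
from h import *
f=np.load('top.npz'); im,P=f['im'],f['P']; v,u=np.mgrid[0:420,0:560]
def box(a,b,c,d): return (u>=a)&(u<=c)&(v>=b)&(v<=d)
Z=P[...,2]
br=box(235,95,320,300)&(abs(Z-.105)<.006)
far=np.median(P[br&(v<135)],0); near=np.median(P[br&(v>265)],0)
for n,m in(('far',br&(v<135)),('near',br&(v>265))):
    q=P[m]; r=cv2.minAreaRect((q[:,:2]*1000).astype(np.float32)); print(n,m.sum(),np.round(np.median(q,0),3),r)
q=P[box(235,130,320,230)&(abs(Z-.125)<.006)]; rc=cv2.minAreaRect((q[:,:2]*1000).astype(np.float32)); print('car',len(q),rc)
m=box(235,95,320,300)&(Z>.01)&(Z<.13); print('all',cv2.minAreaRect((P[m][:,:2]*1000).astype(np.float32)))
rail=box(235,190,320,270)&(abs(Z-.092)<.006); q=P[rail]; print('rail',cv2.fitLine((q[:,:2]*1000).astype(np.float32),cv2.DIST_L2,0,.01,.01).ravel())
for n,b in(('L',(175,200,236,243)),('R',(316,192,376,238))):
    m=box(*b)&(Z>.018)&(Z<.045); q=P[m]; print(n,len(q),cv2.minAreaRect((q[:,:2]*1000).astype(np.float32)),np.median(q[:,2]),cv2.fitLine((q[:,:2]*1000).astype(np.float32),cv2.DIST_HUBER,0,.01,.01).ravel())
for n,b in(('tub',(180,135,215,175)),('scribe',(340,120,362,180)),('tileb',(125,245,192,315)),('square',(358,245,420,295)),('mallet',(100,140,145,250)),('tile_a',(380,160,440,220))):
    m=box(*b)&(Z>.006); q=P[m]; print(n,len(q),np.round(np.percentile(q,[2,98],axis=0),3).tolist())
for p in((182,209),(238,237),(366,202),(313,233)): print(p,np.round(P[p[1],p[0]],3))
```

```text
far 335 [0.784 0.035 0.105] ((784.9307250976562, 34.39353561401367), (36.85688400268555, 71.26193237304688), 1.8854666948318481)
near 358 [0.321 0.024 0.105] ((320.515625, 23.870372772216797), (32.6984748840332, 73.1195297241211), 2.1678848266601562)
car 923 ((594.745361328125, 30.77621078491211), (100.60456848144531, 75.01322174072266), 1.514554738998413)
all ((553.3121337890625, 17.205520629882812), (236.354736328125, 510.07012939453125), 86.83271789550781)
rail [9.9966371e-01 2.5931332e-02 4.5468945e+02 2.7325710e+01]
L 508 ((497.66094970703125, 213.29251098632812), (181.7840118408203, 22.60334587097168), 65.1047592163086) 0.030894783815888838 [4.2566335e-01 9.0488160e-01 4.9798950e+02 2.1430203e+02]
R 490 ((508.6688537597656, -158.82809448242188), (22.799901962280273, 178.24368286132812), 27.8264217376709) 0.03059865308970211 [ 4.7364318e-01 -8.8071680e-01  5.0900290e+02 -1.6055420e+02]
tub 582 [[0.654, 0.211, 0.006], [0.719, 0.275, 0.06]]
scribe 195 [[0.63, -0.215, 0.006], [0.761, -0.179, 0.017]]
tileb 2723 [[0.263, 0.287, 0.006], [0.41, 0.432, 0.015]]
square 686 [[0.303, -0.363, 0.006], [0.403, -0.218, 0.018]]
mallet 1380 [[0.444, 0.413, 0.006], [0.711, 0.496, 0.059]]
tile_a 2460 [[0.503, -0.435, 0.006], [0.648, -0.29, 0.015]]
(182, 209) [0.533 0.285 0.03 ]
(238, 237) [0.452 0.13  0.029]
(366, 202) [ 0.541 -0.228  0.029]
(313, 233) [ 0.458 -0.076  0.036]
```

servo_tool(increments=[0.55,-0.37,0.1,0.125,0.55,-0.37,0.1,0.125,0.55,-0.37,0.1,0.125,0.55,-0.37,0.1,0.125,0.55,-0.37,0.1,0.125], gripper=0)

```text
clock: 0.6
eef_pos: [0.3303, -0.4113, 0.2015]
ee_rot: [-3.141, 0.0, 0.025]
contact_force: [0.8, -1.0, -0.8]
gripper_width: 0.0123
finger_force: 0.0
```

servo_tool(increments=[0.22,-0.24,0.1,0,0.22,-0.24,0.1,0,0.22,-0.24,0.1,0,0.22,-0.24,0.1,0,0.22,-0.24,0.1,0])

```text
clock: 1.1
eef_pos: [0.4873, -0.2314, 0.128]
ee_rot: [-3.141, 0.0, 0.025]
contact_force: [0.3, -0.7, -0.7]
gripper_width: 0.0003
finger_force: 0.0
```

```bash
cat > g.py <<'E'
from h import *
C=np.array([.553,.029]);R=np.array([[.9997,.025],[-.025,.9997]])
def cut(p): return R@(np.array(p)[:2]-C)
if __name__=='__main__':
    o=manip.observe(); print(np.round(o['clock'],2),'cutter xy',np.round(cut(o['eef_pos']),4),'z',np.round(o['eef_pos'][2],4),np.round(o['ee_rot'],3),np.round(o['contact_force'],2))
    im,d=cams.read_camera('wrist'); import sys
    if len(sys.argv)>1: cv2.imwrite('pics/%s.png'%sys.argv[1],im[...,::-1])
E
python3 g.py w1
```

```text
1.1 cutter xy [-0.0722 -0.2587] z 0.128 [-3.141  0.     0.025] [ 0.31 -0.75 -0.69]
```

View pics/w1.png

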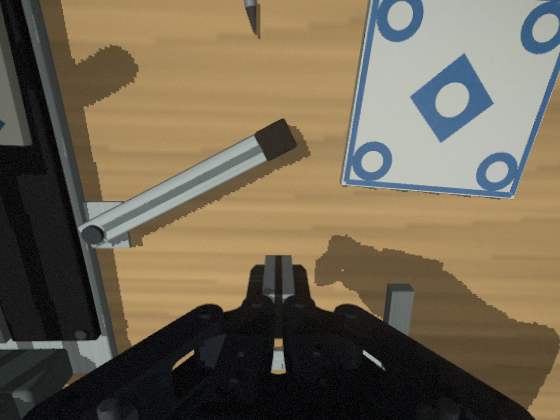

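The wrist view shows the shut fingertips at (278,270). The right wing runs from its pivot (92,234) to its cap (277,138), and there is clear bench below the tips. The square's end at (398,300) is off to the right.

servo_tool(increments=[0,0,0.06,0,0,0,0.12,0,0,0,0.14,0,0,0,0.14,0,0.015,-0.01,0.14,0])

```text
clock: 1.65
eef_pos: [0.4967, -0.2268, 0.0239]
ee_rot: [3.141, 0.001, 0.022]
contact_force: [0.8, 0.7, 0.8]
gripper_width: -0.0003
finger_force: 0.0
```

servo_tool(increments=[0.015,-0.01,0,0,0.025,-0.015,0,0,0.035,-0.023,0,0,0.044,-0.027,0,0,0.053,-0.03,0,0])

```text
clock: 2.15
eef_pos: [0.5372, -0.2011, 0.0238]
ee_rot: [-3.141, 0.0, 0.025]
contact_force: [-1.2, -0.6, 0.4]
gripper_width: 0.0
finger_force: 0.6
```

```bash
python3 g.py
```

```text
2.15 cutter xy [-0.0215 -0.2296] z 0.0238 [-3.141  0.     0.025] [-1.25 -0.6   0.37]
```

servo_tool(increments=[0.014,-0.009,0,0,0.028,-0.019,0,0,0.041,-0.031,0,0,0.053,-0.044,0,0,0.064,-0.058,0,0])

```text
clock: 2.7
eef_pos: [0.5846, -0.156, 0.0236]
ee_rot: [-3.141, -0.0, 0.025]
contact_force: [-0.4, -1.8, 0.2]
gripper_width: 0.0002
finger_force: 0.7
```

servo_tool(increments=[0.009,-0.014,0,0,0.017,-0.028,0,0,0.023,-0.042,0,0,0.027,-0.055,0,0,0.03,-0.066,0,0])

```text
clock: 3.2
eef_pos: [0.6052, -0.106, 0.0237]
ee_rot: [-3.141, -0.0, 0.025]
contact_force: [-0.8, -1.2, 0.0]
gripper_width: 0.0001
finger_force: 0.6
```

```bash
python3 g.py
```

```text
3.2 cutter xy [ 0.0488 -0.1363] z 0.0237 [-3.141 -0.     0.025] [-0.78 -1.16  0.04]
```

servo_tool(increments=[0,-0.002,0,0,0,-0.004,0,0,0,-0.006,0,0,0,-0.008,0,0,0,-0.008,0,0])

```text
clock: 3.75
eef_pos: [0.605, -0.1013, 0.0238]
ee_rot: [3.141, -0.001, 0.024]
contact_force: [1.4, 0.0, -0.7]
gripper_width: 0.0004
finger_force: 0.4
```

servo_tool(increments=[0,-0.002,0,0,0,-0.004,0,0,0,-0.005,0,0,0,-0.006,0,0,0,-0.006,0,0])

```text
clock: 4.25
eef_pos: [0.6049, -0.1004, 0.0239]
ee_rot: [3.138, -0.001, 0.022]
contact_force: [1.9, -9.0, -0.5]
gripper_width: -0.0001
finger_force: 4.6
```

```bash
python3 g.py w2
```

```text
4.25 cutter xy [ 0.0486 -0.1306] z 0.0239 [ 3.138e+00 -1.000e-03  2.200e-02] [ 1.92 -8.99 -0.5 ]
```

View pics/w2.png

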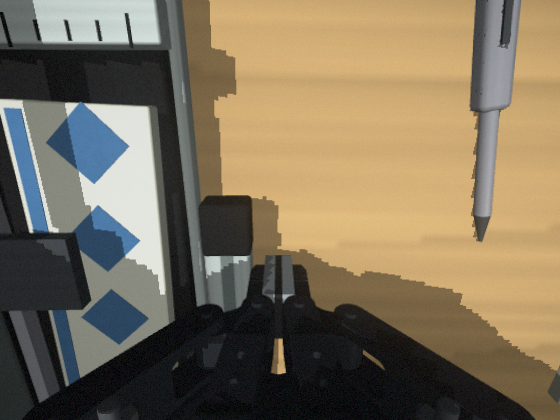

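The right wing lies flat against the base: its cap is at (226,225) and the force rose to 9 N on the stop. The scribe is untouched. I'm backing off to go round to the left wing.

servo_tool(increments=[0,0.01,0,0,0,0.04,0,0,0,0.04,-0.26,0,0,0.04,-0.26,0,0,0.04,-0.26,0])

```text
clock: 4.8
eef_pos: [0.6048, -0.1261, 0.175]
ee_rot: [-3.14, 0.001, 0.025]
contact_force: [1.2, -0.9, 0.4]
gripper_width: 0.0
finger_force: 0.0
```

servo_tool(increments=[-0.16,-0.04,-0.08,0,-0.16,-0.04,-0.08,0,-0.16,-0.04,-0.08,0,-0.16,-0.4,-0.08,0,-0.16,-0.4,-0.08,0])

```text
clock: 5.3
eef_pos: [0.4815, 0.0005, 0.2347]
ee_rot: [3.141, -0.002, 0.021]
contact_force: [1.7, 0.4, -0.0]
gripper_width: -0.0001
finger_force: 0.0
```

servo_tool(increments=[0,-0.35,0,0,0,-0.35,0,0,0,-0.35,0,0,0,-0.35,0,0,0,-0.35,0,0])

```text
clock: 5.8
eef_pos: [0.4753, 0.2525, 0.2339]
ee_rot: [-3.141, 0.0, 0.025]
contact_force: [1.0, -0.2, -0.0]
gripper_width: -0.0002
finger_force: 0.0
```

```bash
python3 g.py
```

```text
5.8 cutter xy [-0.0721  0.2253] z 0.2339 [-3.141  0.     0.025] [ 1.05 -0.15 -0.04]
```

servo_tool(increments=[0,-0.036,0.06,0,0,-0.036,0.12,0,0,-0.036,0.19,0,0,-0.036,0.25,0,0,-0.036,0.28,0])

```text
clock: 6.35
eef_pos: [0.4725, 0.2759, 0.0192]
ee_rot: [3.139, 0.006, 0.026]
contact_force: [-0.3, -0.0, 0.9]
gripper_width: -0.0002
finger_force: 0.0
```

```bash
python3 g.py
```

```text
6.35 cutter xy [-0.0743  0.2488] z 0.0192 [3.139 0.006 0.026] [-0.31 -0.    0.92]
```

servo_tool(increments=[0.016,0.004,0,0,0.032,0.008,0,0,0.045,0.013,0,0,0.057,0.019,0,0,0.069,0.024,0,0])

```text
clock: 6.9
eef_pos: [0.5292, 0.2602, 0.0248]
ee_rot: [-3.141, -0.002, 0.024]
contact_force: [-1.6, -0.3, 1.4]
gripper_width: 0.0
finger_force: 0.6
```

servo_tool(increments=[0.014,0.009,0,0,0.028,0.019,0,0,0.041,0.031,0,0,0.053,0.044,0,0,0.064,0.058,0,0])

```text
clock: 7.4
eef_pos: [0.5774, 0.2174, 0.0235]
ee_rot: [-3.142, 0.0, 0.025]
contact_force: [-2.0, 0.1, 0.3]
gripper_width: -0.0003
finger_force: 0.6
```

```bash
python3 g.py
```

```text
7.4 cutter xy [0.0291 0.1877] z 0.0235 [-3.142  0.     0.025] [-2.05  0.08  0.3 ]
```

servo_tool(increments=[0.009,0.014,0,0,0.017,0.028,0,0,0.023,0.042,0,0,0.027,0.055,0,0,0.028,0.066,0,0])

```text
clock: 7.95
eef_pos: [0.5996, 0.1683, 0.0238]
ee_rot: [-3.141, -0.001, 0.024]
contact_force: [1.2, 0.7, 0.2]
gripper_width: 0.0001
finger_force: 0.6
```

servo_tool(increments=[0,0.002,0,0,0,0.004,0,0,0,0.006,0,0,0,0.008,0,0,0,0.008,0,0])

```text
clock: 8.45
eef_pos: [0.5991, 0.1637, 0.0238]
ee_rot: [-3.141, -0.0, 0.025]
contact_force: [1.3, 0.2, 0.2]
gripper_width: 0.0001
finger_force: 0.4
```

```bash
python3 g.py
```

```text
8.45 cutter xy [0.0494 0.1335] z 0.0238 [-3.141 -0.     0.025] [1.26 0.15 0.17]
```

servo_tool(increments=[0,0.002,0,0,0,0.004,0,0,0,0.006,0,0,0,0.007,0,0,0,0.007,0,0])

```text
clock: 9.0
eef_pos: [0.5992, 0.1584, 0.0238]
ee_rot: [-3.141, -0.0, 0.025]
contact_force: [0.6, 2.3, -0.4]
gripper_width: 0.0001
finger_force: 1.2
```

servo_tool(increments=[0,0.002,0,0,0,0.004,0,0,0,0.006,0,0,0,0.006,0,0,0,0.006,0,0])

```text
clock: 9.5
eef_pos: [0.5991, 0.158, 0.0239]
ee_rot: [-3.136, -0.001, 0.028]
contact_force: [3.1, 12.2, -4.5]
gripper_width: -0.0003
finger_force: 5.8
```

```bash
python3 g.py
```

```text
9.5 cutter xy [0.0493 0.1278] z 0.0239 [-3.136e+00 -1.000e-03  2.800e-02] [ 3.09 12.25 -4.53]
```

servo_tool(increments=[0,-0.01,0,0,0,-0.04,0,0,0,-0.04,-0.26,0,0,-0.04,-0.26,0,0,-0.04,-0.26,0])

```text
clock: 10.05
eef_pos: [0.5978, 0.1829, 0.1749]
ee_rot: [3.14, 0.002, 0.025]
contact_force: [1.0, 0.4, -0.7]
gripper_width: -0.0003
finger_force: 0.0
```

```bash
python3 g.py
python3 - <<'E'
from h import *
o=manip.observe(); T=np.array(cams.camera_model('wrist')['pose']); print(np.round(T[:3,3]-o['eef_pos'],3),np.round(T[:3,2],2),np.round(o['joints'],2))
im,P=cloud('side'); cv2.imwrite('pics/s2.png',cv2.resize(im[140:340,130:430],(800,533))[...,::-1])
im,P=cloud('top'); Z=P[...,2]; v,u=np.mgrid[0:420,0:560]
m=(u>=235)&(u<=320)&(v>130)&(v<230)&(abs(Z-.125)<.006); q=P[m]; print(m.sum(),cv2.minAreaRect((q[:,:2]*1000).astype(np.float32)))
E
```

```text
10.05 cutter xy [0.0486 0.1527] z 0.1749 [3.14e+00 2.00e-03 2.50e-02] [ 1.05  0.44 -0.69]
[0.081 0.003 0.136] [0.32 0.01 0.95] [ 0.03  0.47 -0.53  1.43  0.24  1.3  -2.06]
929 ((594.74560546875, 30.771696090698242), (100.66910552978516, 74.97134399414062), 1.4477853775024414)
```

View pics/s2.png

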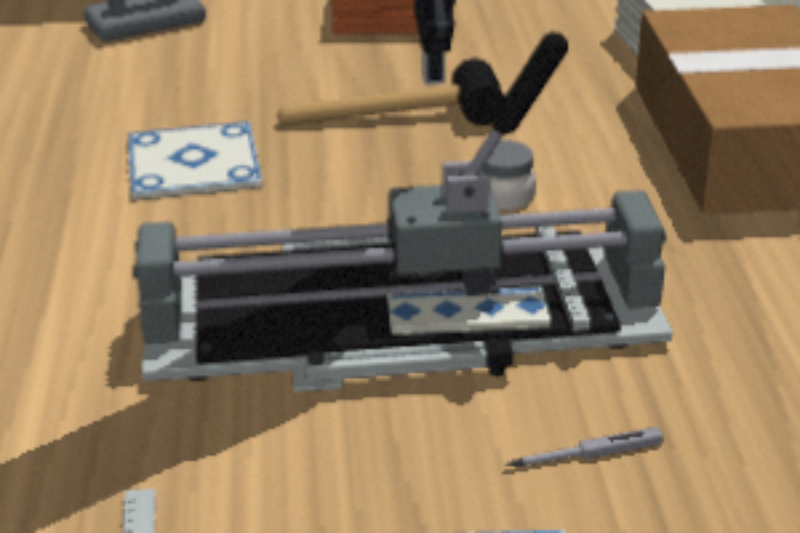

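The side view shows both wings folded along the base and the carriage, strip and loose things unmoved. The camera housing sits 81 mm ahead of the tool on the lever side, so I'll turn the tool half round before pushing.

servo_tool(increments=[-0.2,0,-0.1,0.37,-0.2,0,-0.1,0.37,-0.2,0,-0.1,0.37,-0.2,0,-0.1,0.37,-0.2,0,-0.1,0.37])

```text
clock: 10.7
eef_pos: [0.4465, 0.1797, 0.2495]
ee_rot: [3.141, -0.002, -0.72]
contact_force: [0.9, -0.3, 0.3]
gripper_width: -0.0
finger_force: 0.0
```

```bash
python3 -c "
from h import *; print(np.round(manip.observe()['joints'],2))"; python3 g.py
```

```text
[ 0.02  0.1  -0.5   1.71  0.05  1.34 -2.78]
10.7 cutter xy [-0.1027  0.1533] z 0.2495 [ 3.141e+00 -2.000e-03 -7.200e-01] [ 0.89 -0.33  0.28]
```

servo_tool(increments=[0,0,0,-0.9,0,0,0,-0.9,0,0,0,-0.9,0,0,0,-0.9,0,0,0,-0.9])

```text
clock: 11.25
eef_pos: [0.4482, 0.1789, 0.2471]
ee_rot: [3.141, 0.003, 0.043]
contact_force: [0.4, 0.3, -0.3]
gripper_width: 0.0001
finger_force: 0.0
```

servo_tool(increments=[0,0,0,-0.9,0,0,0,-0.9,0,0,0,-0.9,0,0,0,-0.9,0,0,0,-0.9])

```text
clock: 11.75
eef_pos: [0.4483, 0.1789, 0.2471]
ee_rot: [-3.14, 0.003, 0.793]
contact_force: [-0.8, -0.2, -0.4]
gripper_width: 0.0001
finger_force: 0.0
```

servo_tool(increments=[0,0,0,-0.9,0,0,0,-0.9,0,0,0,-0.9,0,0,0,-0.9,0,0,0,-0.9])

```text
clock: 12.25
eef_pos: [0.4482, 0.1789, 0.2471]
ee_rot: [-3.139, 0.001, 1.543]
contact_force: [0.4, 0.1, 0.2]
gripper_width: 0.0
finger_force: 0.0
```

servo_tool(increments=[0,0,0,-0.9,0,0,0,-0.9,0,0,0,-0.9,0,0,0,-0.9,0,0,0,-0.9])

```text
clock: 12.75
eef_pos: [0.4483, 0.1789, 0.2471]
ee_rot: [-3.139, -0.001, 2.293]
contact_force: [0.1, 0.4, -0.2]
gripper_width: 0.0002
finger_force: 0.0
```

servo_tool(increments=[0,0,0,-0.37,0,0,0,-0.37,0,0,0,-0.37,0,0,0,-0.37,0,0,0,-0.37])

```text
clock: 13.25
eef_pos: [0.4482, 0.179, 0.2472]
ee_rot: [-3.141, -0.003, 3.033]
contact_force: [-0.5, -0.0, -0.4]
gripper_width: -0.0001
finger_force: 0.0
```

```bash
python3 -c "
from h import *; print(np.round(manip.observe()['joints'],2))"; python3 g.py
```

```text
[ 0.24  0.13 -0.75  1.7   0.09  1.35  0.94]
13.25 cutter xy [-0.101   0.1525] z 0.2472 [-3.141e+00 -3.000e-03  3.033e+00] [-0.47 -0.01 -0.39]
```

servo_tool(increments=[-0.08,-0.196,0,-0.067,-0.08,-0.196,0,-0.067,-0.08,-0.196,0,-0.067,-0.08,-0.196,0,-0.067,-0.08,-0.196,0,-0.067])

```text
clock: 13.8
eef_pos: [0.4911, 0.023, 0.2472]
ee_rot: [-3.141, -0.003, -3.132]
contact_force: [-0.2, 1.0, 0.1]
gripper_width: 0.0
finger_force: 0.0
```

```bash
python3 g.py w3
```

```text
13.8 cutter xy [-0.0621 -0.0045] z 0.2472 [-3.141e+00 -3.000e-03 -3.132e+00] [-0.17  0.99  0.13]
```

View pics/w3.png

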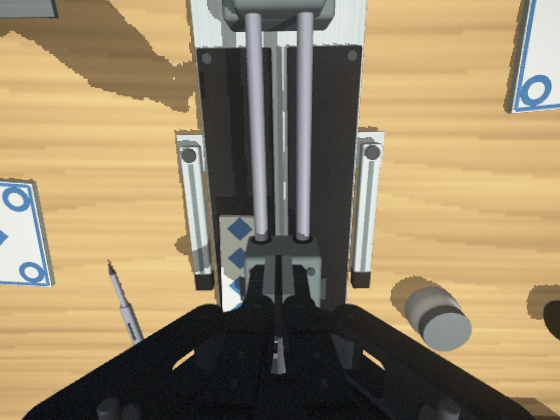

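The wrist view, now with the robot's side upward, shows both wings folded (x≈195 and 365). The carriage's rear edge is at row 240, centred at column 281, with the fingertips in line at column 278.

servo_tool(increments=[0,0.004,0.05,0.003,0,0.004,0.1,0.003,0,0.004,0.15,0.003,0,0.004,0.18,0.003,0,0.004,0.18,0.003])

```text
clock: 14.35
eef_pos: [0.488, 0.0316, 0.1104]
ee_rot: [3.141, -0.007, -3.128]
contact_force: [0.1, -0.5, 0.5]
gripper_width: 0.0003
finger_force: 0.0
```

servo_tool(increments=[-0.02,0,0,0,-0.04,0,0,0,-0.05,0,0,0,-0.06,0,0,0,-0.07,0,0,0])

```text
clock: 14.85
eef_pos: [0.5435, 0.0314, 0.1142]
ee_rot: [3.141, -0.0, -3.129]
contact_force: [-2.0, 1.0, 1.1]
gripper_width: 0.0002
finger_force: 1.2
```

```bash
python3 g.py
```

```text
14.85 cutter xy [-0.0095  0.0026] z 0.1142 [ 3.141 -0.    -3.129] [-1.95  1.    1.15]
```

servo_tool(increments=[-0.013,0,0,0,-0.026,0,0,0,-0.04,0,0,0,-0.053,0,0,0,-0.067,0,0,0])

```text
clock: 15.4
eef_pos: [0.5945, 0.0312, 0.1136]
ee_rot: [3.141, -0.0, -3.13]
contact_force: [-3.0, 1.4, 1.2]
gripper_width: 0.0001
finger_force: 1.2
```

servo_tool(increments=[-0.013,0.002,0.001,0,-0.026,0.002,0.001,0,-0.04,0.002,0.001,0,-0.05,0.002,0.001,0,-0.057,0.002,0.001,0])

```text
clock: 15.9
eef_pos: [0.6371, 0.0329, 0.1127]
ee_rot: [3.142, -0.0, -3.131]
contact_force: [-2.0, -0.2, 1.1]
gripper_width: 0.0001
finger_force: 1.1
```

```bash
python3 g.py
```

```text
15.9 cutter xy [0.0842 0.0018] z 0.1127 [ 3.142 -0.    -3.131] [-2.   -0.2   1.06]
```

servo_tool(increments=[-0.004,0,0,0,-0.008,0,0,0,-0.012,0,0,0,-0.016,0,0,0,-0.02,0,0,0])

```text
clock: 16.45
eef_pos: [0.6515, 0.0333, 0.1128]
ee_rot: [3.141, -0.0, -3.13]
contact_force: [-1.4, 0.2, -1.1]
gripper_width: 0.0005
finger_force: 1.1
```

servo_tool(increments=[-0.002,0,0,0,-0.004,0,0,0,-0.006,0,0,0,-0.007,0,0,0,-0.007,0,0,0])

```text
clock: 16.95
eef_pos: [0.6561, 0.0334, 0.1128]
ee_rot: [-3.142, -0.001, -3.13]
contact_force: [-5.0, 0.1, 0.9]
gripper_width: -0.0001
finger_force: 2.5
```

servo_tool(increments=[-0.002,0,0,0,-0.004,0,0,0,-0.006,0,0,0,-0.006,0,0,0,-0.006,0,0,0])

```text
clock: 17.45
eef_pos: [0.6562, 0.0334, 0.1128]
ee_rot: [-3.14, -0.011, -3.129]
contact_force: [-27.5, -2.0, 15.9]
gripper_width: -0.0002
finger_force: 14.0
```

The carriage is hard against its stop. I'm backing off and checking.

servo_tool(increments=[0.01,0,0,0,0.03,0,0,0,0.07,0,0,0,0.07,0,-0.1,0,0.07,0,-0.17,0])

```text
clock: 17.95
eef_pos: [0.6059, 0.0322, 0.2116]
ee_rot: [-3.14, -0.005, -3.13]
contact_force: [2.2, -0.3, 1.5]
gripper_width: 0.0
finger_force: 0.0
```

servo_tool(increments=[0.2,0,-0.05,0,0.2,0,-0.05,0,0.2,0,-0.05,0,0.2,0,-0.05,0,0.2,0,-0.05,0])

```text
clock: 18.45
eef_pos: [0.4588, 0.0306, 0.252]
ee_rot: [-3.139, 0.004, -3.131]
contact_force: [-0.9, -0.6, -0.6]
gripper_width: 0.0002
finger_force: 0.0
```

```bash
python3 g.py
python3 - <<'E'
from h import *
im,P=cloud('side'); cv2.imwrite('pics/s3.png',cv2.resize(im[140:420,130:430],(640,597))[...,::-1])
im,P=cloud('top'); Z=P[...,2]; v,u=np.mgrid[0:420,0:560]; cv2.imwrite('pics/t3.png',im[...,::-1])
m=(u>=235)&(u<=320)&(v>100)&(v<230)&(abs(Z-.125)<.006); q=P[m]; print('car',m.sum(),cv2.minAreaRect((q[:,:2]*1000).astype(np.float32)))
for n,s in(('L',1),('R',-1)):
    X=(P[...,:2]-np.array([.553,.0276]))@np.array([[.9997,-.025],[.025,.9997]])
    y=s*X[...,1]; m=(y>.094)&(y<.15)&(X[...,0]>-.08)&(X[...,0]<.12)&(Z>.02)&(Z<.04)
    print(n,m.sum(),cv2.fitLine((X[m]*1000).astype(np.float32),cv2.DIST_HUBER,0,.01,.01).ravel())
E
```

```text
18.45 cutter xy [-0.0941  0.004 ] z 0.252 [-3.139  0.004 -3.131] [-0.93 -0.56 -0.63]
car 865 ((716.91455078125, 33.05730056762695), (73.35289001464844, 100.5665054321289), 89.08477783203125)
L 255 [ 9.9778211e-01 -6.6564880e-02  1.4086361e+01  1.1104004e+02]
R 376 [ 9.9971735e-01  2.3773544e-02  6.9760084e+00 -1.0473981e+02]
```

View pics/s3.png

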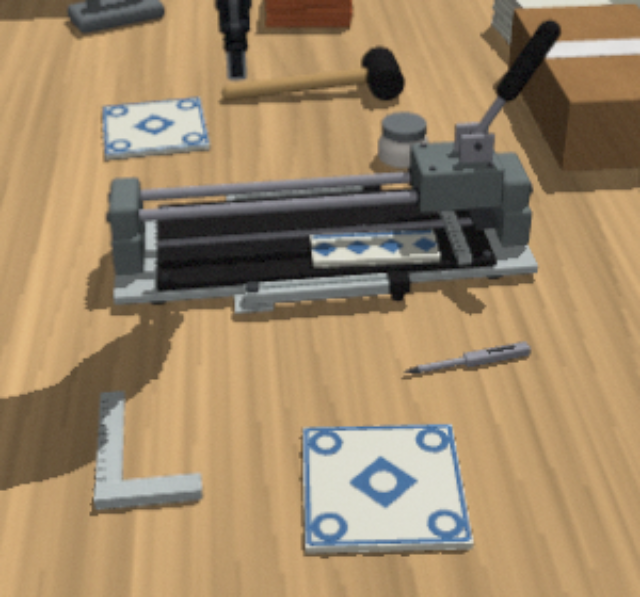

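View pics/t3.png

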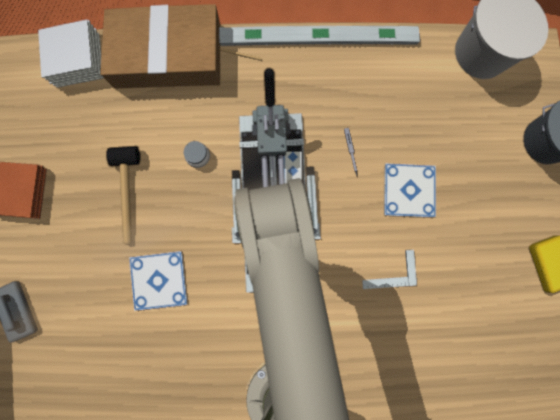

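The carriage moved 122 mm, which matches its full distance to the far bracket. Both wings lie along the base, at columns 236 and 315 in the top view. The lever is at rest, and the strip, tiles, square, scribe, tub and mallet are where they were.

```bash
python3 -c "
from station import manip; print(manip.finish_job())"
```

```text
the job is handed in; nothing more can be done
None
```

I folded both support arms onto their stops, then pushed the carriage home against the far bracket, and handed the job in at about 18.6 s; the lever and the loose items looked undisturbed in the last pictures.

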